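# Set back the belt tensioner and hold it for the belt

## Robot

A 6-joint arm with a two-finger parallel gripper is mounted at the origin on the work surface. World frame = base frame: x ahead of the robot, y to its left, z up, the work surface at z = 0. Lengths are in m, angles in degrees, forces in N, time in s.
With the tool pointing down it reaches from about 0.375 to 0.975 m from the base axis. Payload 3.8 kg.
Tool frame: the origin (TCP) lies midway between the tips of the shut fingers; the grasp point (between the pads) lies 19 mm behind it; z points along the fingers, x is the direction in which the jaws open and shut, and the axes are right-handed (so a half turn about z gives the same grasp; the last joint's range is limited). The gripper opens to 88 mm and grips with 3 to 60 N. Pads are 18 mm wide; open, the fingers measure 123 mm over their backs; the gripper's body (75 mm by 187 mm) begins 45 mm behind the grasp point.
Start: joints at [-2.114, 15.12, 91.902, -0, 72.978, -2.114], TCP at [0.675, -0, 0.201] pointing down, gripper open.
Joint ranges: [-150.88, 150.88], [-54.13, 125.18], [17.81, 147.31], [-75.09, 255.09], [0, 152.58], [-146.25, 146.25]. Speed limits (degrees/s): [147.25, 147.25, 180, 180, 180, 180].

## Interface

Orientations are given as [roll, pitch, yaw] about the fixed x, y, z axes, in that order (R = Rz(yaw) Ry(pitch) Rx(roll)).
In Python, from bench import * gives the robot as it stands.
- The arm moves only by the tool move_arm, never from a script. Its arguments are lists of equal length, an entry for each row: "gripper": the opening in per cent of the stroke, from 0 (shut) to 100 (fully open); "offset": the shift along the tool's x, y, z in cm, a list of three; "twist": the turn about the tool's z in degrees. In form: {"gripper": [gripper, ...], "offset": [[x, y, z], ...], "twist": [twist, ...]}. A call has 1 to 12 rows; each row is the pose to reach, as a shift and turn from the pose measured when the call began, along the tool's axes at that moment; what a row does not reach only later rows make up. A row lasts 1/8 s, in which the tool goes at most 62.5 mm and 10.7 degrees, less where a joint would pass 70% of its speed; a pose out of reach is approached as far as the arm can. A call with a gripper value outside its range is refused whole. The fingers move at their own pace and stop on an object; the grip force is fixed at half the most. Time passes only in rows, so rows that repeat a pose let the fingers close. It gives the time, the measured TCP pose, the force and the opening at its end, in the units of the state.
- get_obs(): the state, without advancing time (a new reading comes with each control period).
- capture(name): name is "scene" or "side" or "wrist"; returns the picture (384x512x3 uint8, red, green, blue); there is no depth.
- camera_info(name): a dict with "camera_matrix" (3x3 intrinsics, pixels), "k1" (the pictures are not rectified: a ray, as slopes to the right and down, at radius r is drawn at 1 + k1 r^2 times it, then the intrinsics apply), "rvec" (rotation vector, rad) and "tvec" (3), from world to camera coordinates, as OpenCV has them; the wrist camera has in their place "tool_from_camera" (4x4, takes a point from camera to tool coordinates, whose origin is the TCP and whose axes are the tool frame's). Camera axes: x right, y down, z forward; pixel columns grow to the right and rows downward; lengths in m; the calibration is good to about 2 mm. A picture is of the moment at which its call begins: read the wrist's pose just before it. camera_info takes no time and is no camera call.
- job_done(): hands the job in, once; it reports no verdict.
The state is a dict: "time": time; "q": joint angles; "joint_vel": joint speeds; "joint_torque": joint torques, N m; "tool_pos": TCP position; "ee_rot": TCP orientation; "ft_force": force on the tool from outside, world axes, zero at the start; "ft_torque": the same for the moment, N m; "grip_width": finger opening in m.
Only numpy, scipy, OpenCV 4.12 (cv2) and the standard library are available. Lean on these libraries where they do the work, as an engineer would, in place of code of your own. Each camera call takes 0.05 s, during which the arm holds its last target.

## Task

The spare idler block is parked in the way of the belt tensioner's swing: lift it out and stand it upright in the parts tray. Then push the sprung tensioner arm back past its ratchet click, and finish while still holding it there with your fingers, pressed back clear of the pawl so that you and not the pawl carry the spring, ready for the belt to be slipped on. Leave everything else on the bench where it is.

Things in the scene. Friction and masses are not known exactly. Their poses are not given: they have to be found in the camera images.
- fixture: belt tensioner unit: grey steel base plate 200 (x) x 260 (y) x 12 mm fixed to the bench; origin centre of underside, z up. In its frame (mm): arm pivot at x 0, y -95; stop wall, top 52, face at x +50, y -30 to +15; idler block parked between wall and arm at about x +20, y -8, between two 8 mm high ribs on its y sides; pawl guide, top 57, at x +5, y +92. Only the two rollers rise above 59 mm
- pivot (a point): a point on the tensioner arm's upright hinge axis, 50 mm above the bench; hub 34 mm across, top 59 mm high
- tensioner (a joint): angle of the sprung arm, rad; grows as it is pushed to the unit's +x (clockwise from above). From the pivot the arm points along (sin, cos) of (value - 0.35) in the unit's x, y. 0 = forward rest; blocked by 0.1-0.26 while the idler block is in; lifts the pawl before the click at 0.45, then cannot return below that; stop 0.70. Spring drives it to 0: 4 to 9 N at the roller, +4 N at the pawl
- tension_arm: the tensioner arm: aluminium bar 16 wide, 18 high, 32 to 50 mm above the bench, running from the pivot to 146 mm out, with a black upright roller on it and a small steel tooth pin at its end, 148 mm out; origin on the pivot axis at bench level, its y axis points out along the arm
- push_roller (a point): middle of the black roller on the tensioner arm: 26 mm diameter, upright, 120 mm from the pivot, 50 to 80 mm above the bench; this point is 65 mm above the bench. It does not spin. Good to push with the fingers or to take between them
- pawl (a joint): travel of the sprung pawl slider, m: 0 = home (nose in the way of the arm's tooth), rises to about 0.006 while the tooth passes under its ramp and snaps to 0 at the click
- pawl_nose (a point): corner of the pawl's nose that catches the arm's tooth, top 50 mm above the bench
- idler_block: loose spare idler block, 0.25 to 0.5 kg: steel block 50 (x) x 40 (y) x 40 mm high with a black upright roller on top, 80 mm high in all; origin at the centre of its underside, which stands 12 mm above the bench on the base plate at the start; z up
- block_roller (a point): middle of the roller on the idler block: 32 mm diameter, upright, from 44 to 78 mm above the block's underside; this point is 63 mm above the underside. It is the place to grip
- tray: open shallow sheet-metal parts tray 200 (x) x 160 (y) x 30 mm high, walls and floor 4 mm thick, fixed to the bench; origin at the centre of its underside
- collar: plain steel shaft collar, 38 mm across, 14 mm high, lying in one corner of the tray (about x +70, y +45 mm of the tray); origin on its axis at the underside; to be left alone
- socket: steel tube-like wrench socket, 24 mm across, 30 mm high, standing on the base plate's corner near the pivot; origin on its axis at the underside; to be left alone
- driver: screwdriver about 200 mm long, lying flat on the bench to the right; origin near its middle; to be left alone
- jar: clear jar with steel lid, 68 mm across, 85 mm high; origin on its axis at the underside; to be left alone
- can: aluminium can with white cap, 64 mm across, 120 mm high; origin on its axis at the underside; to be left alone
- wrench: open steel wrench about 190 mm long, lying flat; origin near its middle; to be left alone
- mug: white mug, 80 mm across, 95 mm high; origin on its axis at the underside; to be left alone
- tape: grey box-shaped tape measure, 66 x 36 x 62 mm; origin at its middle, underside; to be left alone

How it is judged:
By the outcome, as a careful person would: the job done as asked, in the order asked, and still so for the second after the job is handed in, while the arm keeps its last pose, push and grip.
It also fails if it takes over 54 s, if anything falls off the work surface, if the arm or the gripper's body presses on something with over 40 N, if the wrist force passes 120 N, or if a joint passes its speed limit or range.

## Working session

There is one attempt and no reset: what is moved stays moved. The work goes in short steps, Python scripts to look and compute and a tool call to move; the robot and the scene stay as the last step left them, time stands still between calls to the robot, and variables do not carry over. Pictures are saved under pics/ and viewed, and the job is handed in when it is done.

Besides the shell and the picture viewer there is one more tool, called after "Request:" as a command line: name --pt "numbers of a row" for each row, then --argument value for the rest. move_arm: Moves the arm, as the interface text tells. Its arguments: {"type":"object","properties":{"gripper":{"type":"array","items":{"type":"number"}},"offset":{"type":"array","items":{"type":"array","items":{"type":"number"}}},"twist":{"type":"array","items":{"type":"number"}}},"required":["gripper","offset","twist"]}

```bash
mkdir -p pics; ls; cat > h.py <<'E'
from bench import *
import numpy as np, cv2
from scipy.spatial.transform import Rotation as R
def toolT(o):
    T=np.eye(4); T[:3,:3]=R.from_euler('xyz',o['ee_rot'],degrees=True).as_matrix(); T[:3,3]=o['tool_pos']; return T
def cam(name,o=None):
    i=camera_info(name); K=np.array(i['camera_matrix'],float); k1=i['k1']
    if 'rvec' in i:
        Rm=cv2.Rodrigues(np.array(i['rvec'],float))[0]; t=np.array(i['tvec'],float).ravel()
        return K,k1,Rm,t
    T=np.linalg.inv(toolT(o or get_obs())@np.array(i['tool_from_camera']))
    return K,k1,T[:3,:3],T[:3,3]
def proj(c,p):
    K,k1,Rm,t=c; q=np.atleast_2d(p)@Rm.T+t; s=q[:,:2]/q[:,2:]; s=s*(1+k1*(s**2).sum(1,keepdims=True)); return s@K[:2,:2].T+K[:2,2]
def ray(c,uv):
    K,k1,Rm,t=c
    s=cv2.undistortPoints(np.array(uv,float).reshape(-1,1,2),K,np.array([k1,0,0,0,0.])).reshape(-1,2)
    return -Rm.T@t, np.c_[s,np.ones(len(s))]@Rm
def onz(c,uv,z):
    o,d=ray(c,uv); return o+d*((z-o[2])/d[:,2:])
def save(n,im,sc=1.5):
    cv2.imwrite('pics/'+n+'.png',cv2.resize(im[:,:,::-1],None,fx=sc,fy=sc))
E
python3 - <<'E'
from h import *
o=get_obs(); print(o)
for n in ['scene','side','wrist']:
    im=capture(n); np.save('pics/'+n+'0.npy',im); save(n+'0',im)
    c=cam(n,o); print(n,c[0][0,0],c[1],-c[2].T@c[3],c[2][2])
E
```

```text
pics
{'time': 0.0, 'q': array([-2.11553230e+00,  1.51698917e+01,  9.19803325e+01,  1.98645373e-04,
        7.29767381e+01, -2.11446721e+00]), 'joint_vel': array([-0.01962724, -0.055999  , -0.08359083,  0.11016866, -0.08034325,
       -0.06562878]), 'joint_torque': array([-9.59501231e-04, -5.02113855e+01, -3.56871557e+01,  7.25938403e-02,
        2.92220683e-02, -1.93505334e-04]), 'tool_pos': array([6.74214018e-01, 1.29118834e-05, 1.99388153e-01]), 'ee_rot': array([-1.79995126e+02,  1.26868789e-01, -1.11805682e-03]), 'ft_force': array([ 0.2857458 ,  0.37057649, -0.10091146]), 'ft_torque': array([ 0.04083544, -0.05665544,  0.02999804]), 'grip_width': 0.08817029216224649}
scene 369.20236033306 -0.015778610273235114 [1.22496075 0.3162571  1.05524969] [-0.52347382 -0.29300186 -0.80007816]
side 384.21742540405546 -0.06975870446711141 [ 0.03657813 -0.93087531  0.81279298] [ 0.43455584  0.70512109 -0.56032622]
wrist 320.15247785600945 0.01546055726458125 [0.67379083 0.06917321 0.38230965] [-0.00172012 -0.26825221 -0.96334718]
```

View pics/scene0.png

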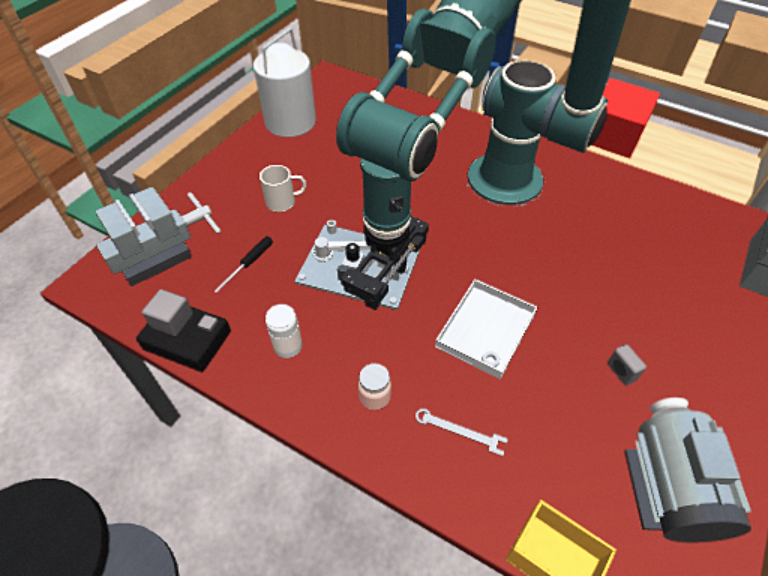

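View pics/side0.png

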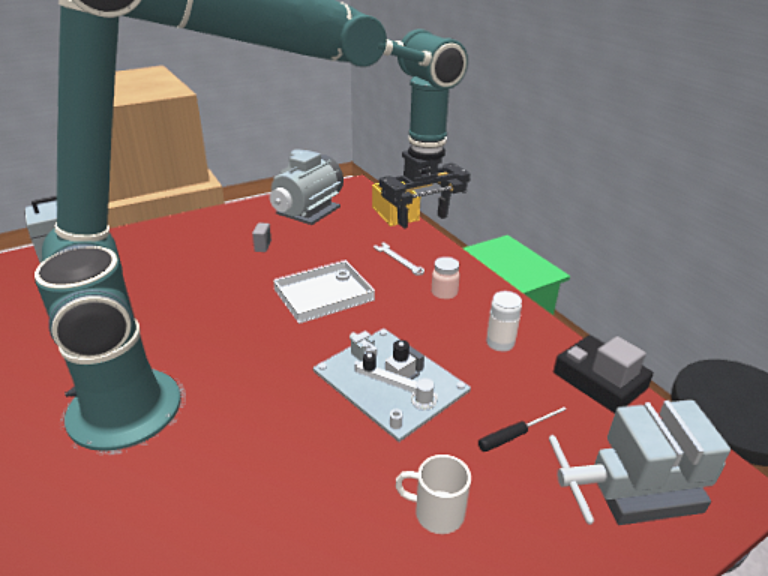

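View pics/wrist0.png

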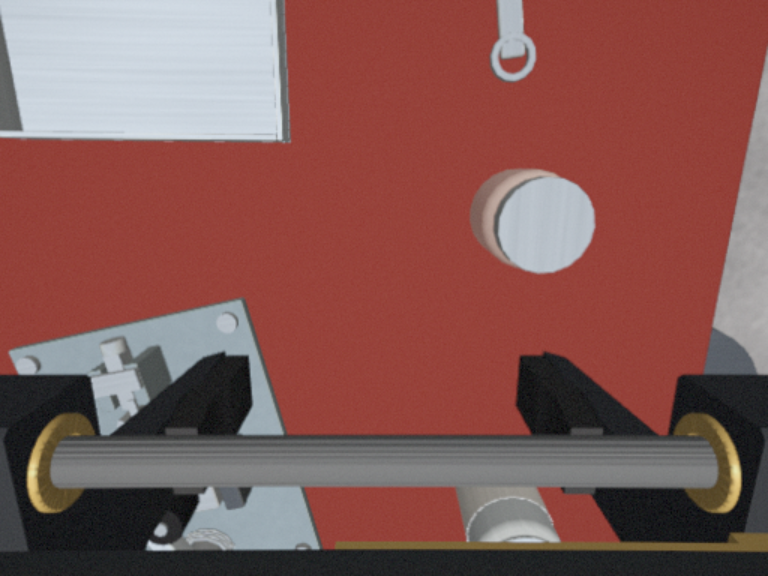

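```bash
python3 - <<'E'
from h import *
im=np.load('pics/side0.npy')
save('side0c',im[210:300,170:330],5)
c=cam('side')
for n,p,z in [('plate L',(313,370),.012),('T',(383,330),.012),('R',(469,388),.012),('B',(400,435),.006),('pivot top',(425,386),.059),('armroller top',(369,353),.08),('blockroller top',(401,343),.09),('trayL',(275,288),.03),('trayT',(345,263),.03),('trayR',(374,292),.03),('trayB',(303,317),.03),('socket',(396,413),.042)]:
    print(n,onz(c,np.array(p)/1.5,z).round(4))
E
```

```text
plate L [[ 0.3618 -0.09    0.012 ]]
T [[ 0.5543 -0.0435  0.012 ]]
R [[ 0.6113 -0.2906  0.012 ]]
B [[ 0.4304 -0.3235  0.006 ]]
pivot top [[ 0.5082 -0.2828  0.059 ]]
armroller top [[ 0.4501 -0.1691  0.08  ]]
blockroller top [[ 0.5143 -0.1834  0.09  ]]
trayL [[0.3948 0.2072 0.03  ]]
trayT [[0.5964 0.2306 0.03  ]]
trayR [[0.5975 0.0766 0.03  ]]
trayB [[0.4077 0.0656 0.03  ]]
socket [[ 0.4337 -0.3018  0.042 ]]
```

View pics/side0c.png

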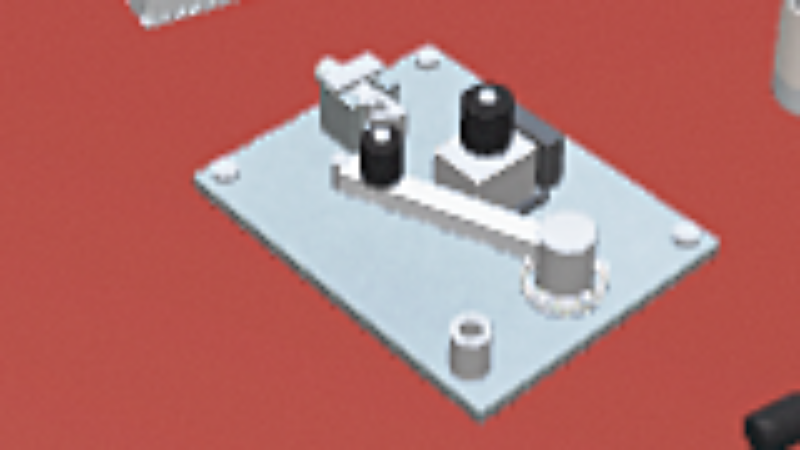

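```bash
cat >> h.py <<'E'
def fit2(F,W):
    F=np.array(F,float);W=np.array(W,float);f=F.mean(0);w=W.mean(0)
    H=(F-f).T@(W-w);a=np.arctan2(H[0,1]-H[1,0],H[0,0]+H[1,1])
    r=np.array([[np.cos(a),-np.sin(a)],[np.sin(a),np.cos(a)]]);t=w-r@f
    return a,t,np.linalg.norm(F@r.T+t-W,axis=1)
E
python3 - <<'E'
from h import *
c=cam('side')
px=np.array([(195,178),(430,43),(718,240),(482,408)])/5+[170,210]
W=onz(c,px,.012)[:,:2]
F=np.array([(-100,130),(100,130),(100,-130),(-100,-130)])/1000
a,t,e=fit2(F,W);print(np.degrees(a),t,e)
print('pivot',onz(c,np.array([[567,232]])/5+[170,210],.059))
print('armroller',onz(c,np.array([[382,133]])/5+[170,210],.080))
print('block',onz(c,np.array([[487,96]])/5+[170,210],.090))
px=np.array([(275,288),(345,263),(374,292),(303,317)])/1.5
W=onz(c,px,.03)[:,:2];F=np.array([(-100,80),(100,80),(100,-80),(-100,-80)])/1000
a,t,e=fit2(F,W);print('tray',np.degrees(a),t,e)
E
```

```text
13.049722179532354 [ 0.49106133 -0.18651448] [0.00359189 0.00113971 0.0024668  0.00334806]
pivot [[ 0.51041297 -0.27971036  0.059     ]]
armroller [[ 0.44837223 -0.17466809  0.08      ]]
block [[ 0.51322271 -0.18562831  0.09      ]]
tray 4.153891912631357 [0.49910433 0.14500279] [0.01037994 0.00367278 0.00822492 0.00800842]
```

Request:
move_arm --gripper '[100, 100, 100, 100, 100, 100, 100, 100, 100, 100]' --pt "-2 5 -3" --pt "-5 10 -5" --pt "-8 15 -8" --pt "-11 20 -10" --pt "-14 25 -10" --pt "-16 29 -10" --pt "-17 32 -10" --pt "-17 33 -10" --pt "-17 33 -10" --pt "-17 33 -10" --twist '[0, 0, 0, 0, 0, 0, 0, 0, 0, 0]'

```text
time: 1.4
tool_pos: [0.5051, -0.3288, 0.2997]
ee_rot: [-180.0, 0.1, 0.1]
ft_force: [0.2, -0.2, 0.2]
grip_width: 0.0878
```

```bash
python3 - <<'E'
from h import *
o=get_obs()
im=capture('wrist'); np.save('pics/w1.npy',im); save('w1',im,1.55)
im=capture('scene'); np.save('pics/s1.npy',im); save('s1',im[130:260,170:390],3.6)
E
```

```text
(no output)
```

View pics/w1.png

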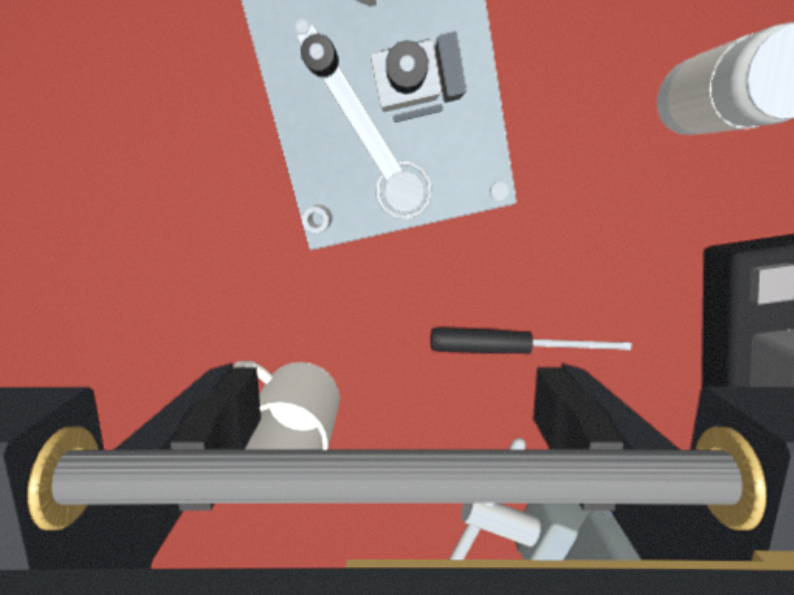

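View pics/s1.png

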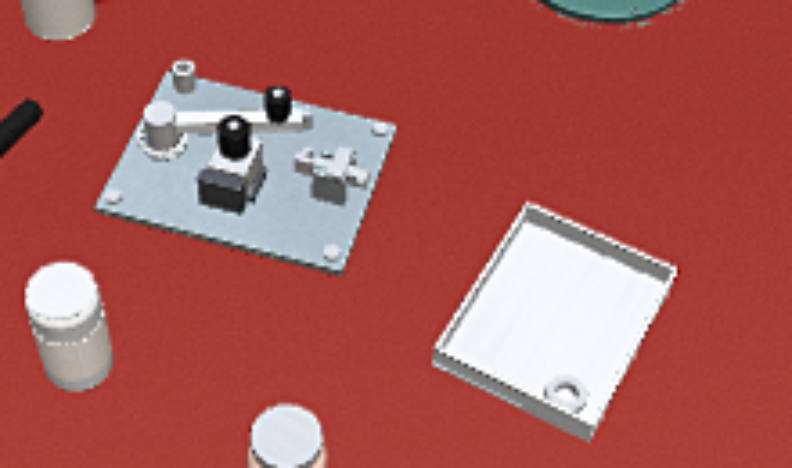

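```bash
python3 - <<'E'
from h import *
o=get_obs(); cw=cam('wrist',o); cs=cam('scene'); cd=cam('side')
w=lambda p:np.array(p)/1.55
s=lambda p:np.array(p)/3.6+[170,130]
d=lambda p:np.array(p)/5+[170,210]
P={'pivot':(.059,(404,187),(159,110),(567,232)),'aroll':(.080,(318,50),(279,89),(382,133)),'broll':(.090,(407,64),(235,120),(487,96)),
'socket':(.042,(316,218),(183,66),(470,329)),'cR':(.012,(516,203),(97,208),(718,240)),'cB':(.012,(309,247),None,(482,410)),'cL':(.012,None,(396,125),(195,178)),'cT':(.012,None,(342,269),(430,43))}
for n,(z,a,b,e) in P.items():
    print(n,[None if q is None else onz(c,f(q),z)[0,:2].round(4) for c,f,q in ((cw,w,a),(cs,s,b),(cd,d,e))])
px=s([(528,204),(677,269),(591,433),(433,355)])
W=onz(cs,px,.03)[:,:2];print(W)
E
```

```text
pivot [array([ 0.5104, -0.2731]), array([ 0.5081, -0.2778]), array([ 0.5104, -0.2797])]
aroll [array([ 0.4465, -0.1753]), array([ 0.438 , -0.1777]), array([ 0.4484, -0.1747])]
broll [array([ 0.5116, -0.1863]), array([ 0.5036, -0.188 ]), array([ 0.5132, -0.1856])]
socket [array([ 0.4336, -0.3002]), array([ 0.4307, -0.3017]), array([ 0.4328, -0.3033])]
cR [array([ 0.6151, -0.289 ]), array([ 0.6158, -0.2841]), array([ 0.6155, -0.2897])]
cB [array([ 0.421 , -0.3303]), None, array([ 0.4231, -0.3337])]
cL [None, array([ 0.3648, -0.0791]), array([ 0.3647, -0.086 ])]
cT [None, array([ 0.5566, -0.0357]), array([ 0.5601, -0.0378])]
[[0.40545022 0.08983736]
 [0.40528433 0.2464315 ]
 [0.61142856 0.24557643]
 [0.61003162 0.0893316 ]]
```

Request:
move_arm --gripper '[100, 90, 80, 70, 70, 70, 70, 70, 70, 70]' --pt "0.1 -2 0" --pt "0.2 -4 0" --pt "0.3 -7 2" --pt "0.4 -10 4" --pt "0.5 -12 8" --pt "0.6 -14.25 11" --pt "0.7 -14.25 14" --pt "0.7 -14.25 16" --pt "0.7 -14.25 17.5" --pt "0.7 -14.25 17.5" --twist '[10, 20, 30, 40, 50, 60, 70, 77.4, 77.4, 77.4]'

```text
time: 2.75
tool_pos: [0.5109, -0.1854, 0.1238]
ee_rot: [179.8, 0.1, -77.1]
ft_force: [0.6, 0.7, 0.9]
grip_width: 0.0615
```

```bash
python3 - <<'E'
from h import *
o=get_obs();print(o['tool_pos'],o['ee_rot'],o['q'])
im=capture('side'); save('d2',im[170:300,150:370],3.6)
im=capture('wrist'); save('w2',im)
print(proj(cam('wrist',o),[.5120,-.1863,.09])*1.5)
E
```

```text
[ 0.51085711 -0.18538569  0.12383281] [ 1.79800052e+02  1.28543447e-01 -7.71433448e+01] [-2.25637437e+01  4.64761241e+00  1.12547706e+02 -1.24888603e-02
  6.30421243e+01  5.45850615e+01]
[[387.11311805 312.21422987]]
```

View pics/d2.png

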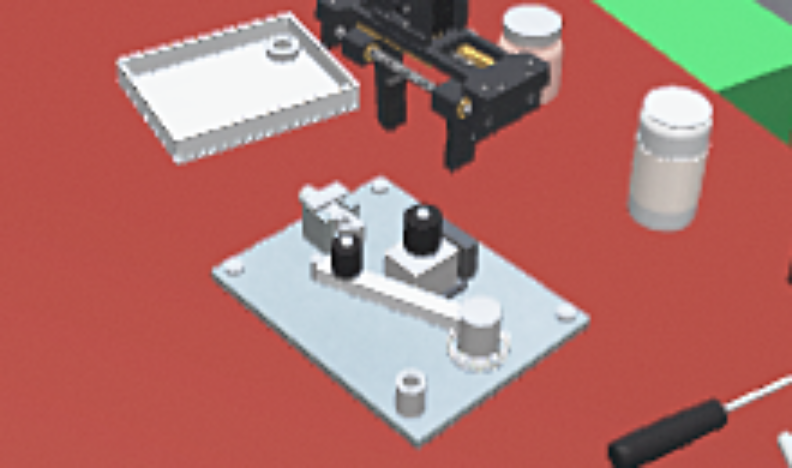

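View pics/w2.png

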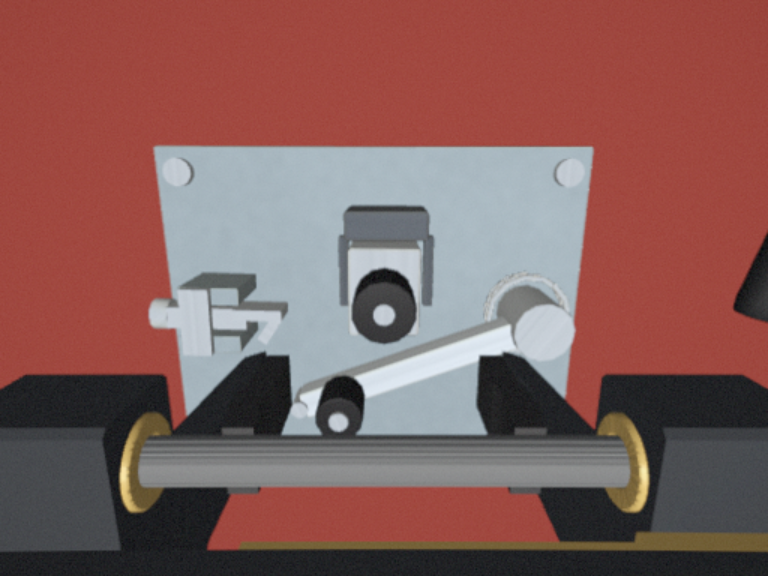

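```bash
python3 - <<'E'
from h import *
o=get_obs();c=cam('side',o)
print((proj(c,[o['tool_pos'],[.512,-.1863,.09]])-[150,170])*3.6)
cw=cam('wrist',o); f=lambda p:np.array(p)/1.5
P={'block':onz(cw,f((384,316)),.09),'aroll':onz(cw,f((339,423)),.08),'hub':onz(cw,f((545,331)),.059),'cR':onz(cw,f((593,148)),.012),'cT':onz(cw,f((155,148)),.012),'tooth':onz(cw,f((299,410)),.05)}
for k,v in P.items(): print(k,v.round(4))
print(onz(c,np.array([[425,150]])/3.6+[150,170],.12))
print('tray',onz(c,np.array([[118,68],[292,15],[358,98],[180,147]])/3.6+[150,170],.03).round(3))
print('can',onz(c,np.array([[678,103]])/3.6+[150,170],.12), 'jar',onz(c,np.array([[533,20]])/3.6+[150,170],.085))
E
```

```text
[[423.23152605 179.65162852]
 [421.79146773 214.03232342]]
block [[ 0.5107 -0.1863  0.09  ]]
aroll [[ 0.4441 -0.1769  0.08  ]]
hub [[ 0.5122 -0.2766  0.059 ]]
cR [[ 0.6146 -0.2887  0.012 ]]
cT [[ 0.5577 -0.038   0.012 ]]
tooth [[ 0.4298 -0.1528  0.05  ]]
[[ 0.53833712 -0.14624193  0.12      ]]
tray [[0.4   0.228 0.03 ]
 [0.604 0.236 0.03 ]
 [0.59  0.062 0.03 ]
 [0.403 0.071 0.03 ]]
can [[ 0.77176935 -0.19541257  0.12      ]] jar [[0.77483378 0.02928526 0.085     ]]
```

```bash
python3 - <<'E'
from h import *
o=get_obs()
im=capture('side'); np.save('pics/d3.npy',im)
c=cam('side'); T=toolT(o); cw=cam('wrist',o)
for dz in (0,-.019,-.03,-.045):
  pts=[(T@[s*.031,0,dz,1])[:3] for s in(1,-1)]
  print(dz,proj(c,pts).round(1).tolist(),(proj(cw,pts)*1.5).round(0).tolist())
  for p in proj(c,pts): cv2.circle(im,tuple(int(v) for v in p.round()),1,(255,0,0),-1)
save('d3',im[150:250,220:320],7)
E
```

```text
0 [[275.1, 224.9], [260.3, 215.1]] [[461.0, 339.0], [308.0, 339.0]]
-0.019 [[275.4, 219.6], [260.4, 209.9]] [[470.0, 357.0], [300.0, 357.0]]
-0.03 [[275.5, 216.5], [260.5, 206.9]] [[475.0, 370.0], [295.0, 370.0]]
-0.045 [[275.8, 212.3], [260.6, 202.7]] [[484.0, 389.0], [287.0, 389.0]]
```

View pics/d3.png

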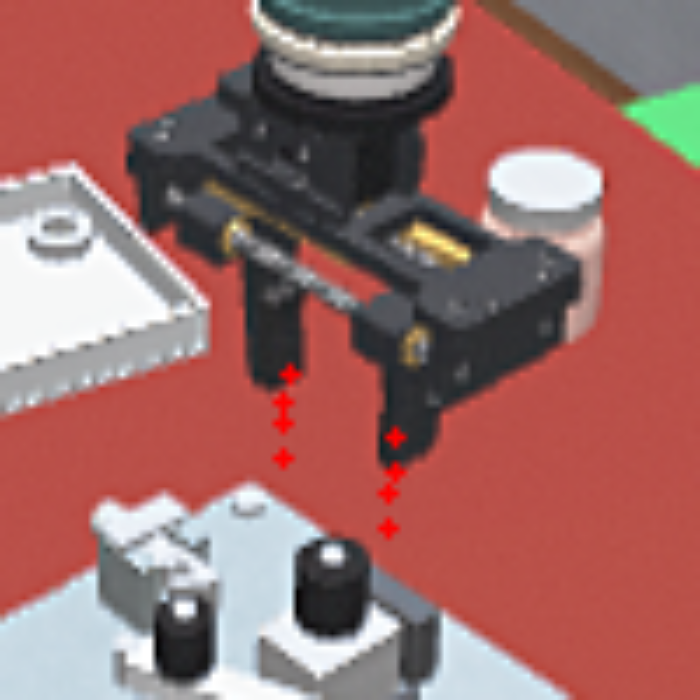

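Request:
move_arm --gripper '[70, 70, 70, 70, 70]' --pt "0 0 2" --pt "0 0 4" --pt "0 0 6" --pt "0 0 6.6" --pt "0 0 6.6" --twist '[0, 0, 0, 0, 0]'

```text
time: 3.52
tool_pos: [0.5128, -0.1867, 0.0606]
ee_rot: [-180.0, -0.0, -77.2]
ft_force: [-1.1, -0.9, 1.2]
grip_width: 0.0619
```

```bash
python3 - <<'E'
from h import *
o=get_obs();print(o['tool_pos'],o['ft_force'])
im=capture('side')
c=cam('side'); T=toolT(o)
for dz in (0,-.019,-.038):
  for s in (1,-1):
    p=proj(c,(T@[s*.031,0,dz,1])[:3])[0]; cv2.circle(im,tuple(int(v) for v in p.round()),1,(255,0,0),-1)
save('d4',im[160:290,210:330],5)
E
```

```text
[ 0.51281028 -0.18666844  0.0605946 ] [-1.08762983 -0.91383838  1.16736427]
```

View pics/d4.png

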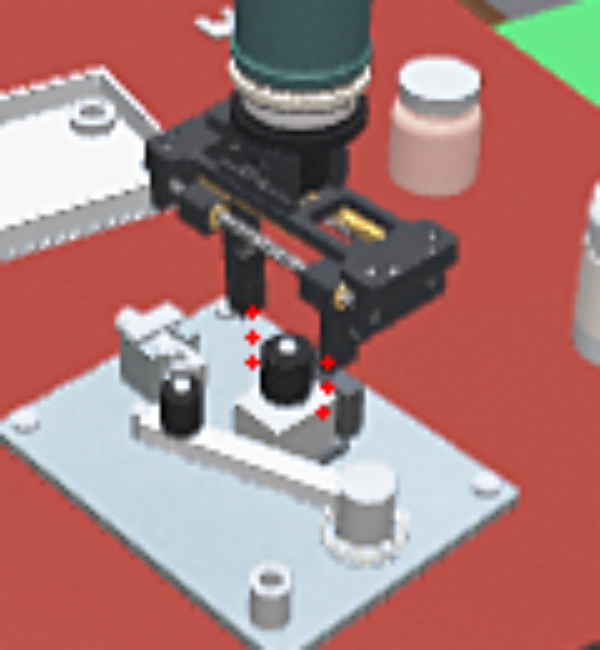

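Request:
move_arm --gripper '[45, 40, 35, 25, 25, 25, 25]' --pt "0 0 0" --pt "0 0 0" --pt "0 0 0" --pt "0 0 0" --pt "0 0 0" --pt "0 0 0" --pt "0 0 0" --twist '[0, 0, 0, 0, 0, 0, 0]'

```text
time: 4.45
tool_pos: [0.5132, -0.1868, 0.061]
ee_rot: [-179.9, -0.1, -77.2]
ft_force: [0.1, -0.2, -0.5]
grip_width: 0.022
```

```bash
python3 - <<'E'
from h import *
o=get_obs();print(o['tool_pos'],o['ft_force'],o['grip_width'])
im=capture('side')
save('d5',im[160:290,210:330],5)
E
```

```text
[ 0.51317047 -0.18678383  0.06097399] [ 0.11507167 -0.24448164 -0.50237023] 0.021985439022826132
```

View pics/d5.png

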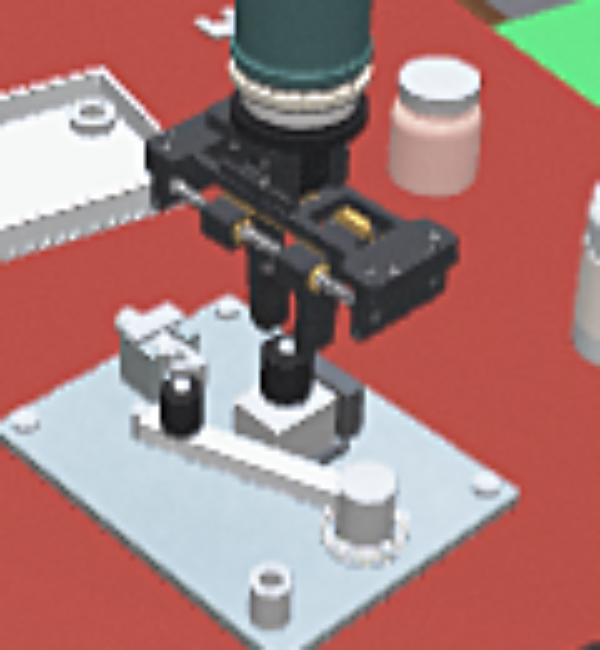

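```bash
python3 - <<'E'
from h import *
o=get_obs();c=cam('side');T=toolT(o)
for s,px in ((-1,(270,328)),(1,(315,350)),(0,(292,339))):
  for dz in (-.030,-.034,-.038,-.042):
    print(s,dz,((proj(c,(T@[s*.02,0,dz,1])[:3])[0]-[210,160])*5).round(1),px)
E
```

```text
-1 -0.03 [264.8 330. ] (270, 328)
-1 -0.034 [264.9 324.7] (270, 328)
-1 -0.038 [265.1 319.5] (270, 328)
-1 -0.042 [265.2 314.2] (270, 328)
1 -0.03 [311.7 361.9] (315, 350)
1 -0.034 [312.  356.7] (315, 350)
1 -0.038 [312.2 351.4] (315, 350)
1 -0.042 [312.4 346. ] (315, 350)
0 -0.03 [288.  345.8] (292, 339)
0 -0.034 [288.2 340.5] (292, 339)
0 -0.038 [288.4 335.3] (292, 339)
0 -0.042 [288.6 330. ] (292, 339)
```

Request:
move_arm --gripper '[50, 70, 70, 70, 70, 70, 70]' --pt "0 0 0" --pt "0 0 0" --pt "0 0 0" --pt "0 0 1" --pt "0 0 2" --pt "0 0 3" --pt "0 0 3" --twist '[0, 0, 0, 0, 0, 0, 0]'

```text
time: 5.38
tool_pos: [0.5119, -0.1863, 0.0293]
ee_rot: [179.9, 0.0, -77.2]
ft_force: [0.1, 0.6, -0.9]
grip_width: 0.0617
```

```bash
python3 - <<'E'
from h import *
o=get_obs();print(o['tool_pos'],o['ft_force'],o['grip_width'])
im=capture('side')
save('d6',im[160:290,210:330],5)
E
```

```text
[ 0.51190403 -0.18630766  0.02933861] [ 0.11331256  0.5576931  -0.89485815] 0.06165416916857698
```

View pics/d6.png

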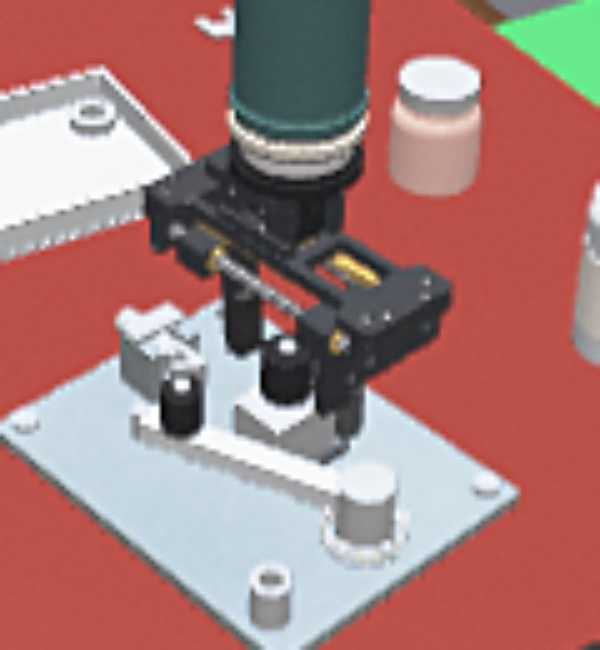

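Request:
move_arm --gripper '[70, 70, 45, 35, 25, 20, 20, 20]' --pt "0 0 0.6" --pt "0 0 0.6" --pt "0 0 0.6" --pt "0 0 0.6" --pt "0 0 0.6" --pt "0 0 0.6" --pt "0 0 0.6" --pt "0 0 0.6" --twist '[0, 0, 0, 0, 0, 0, 0, 0]'

```text
time: 6.42
tool_pos: [0.5126, -0.1864, 0.0243]
ee_rot: [180.0, 0.0, -77.2]
ft_force: [-0.7, 1.5, 2.7]
grip_width: 0.0313
```

Request:
move_arm --gripper '[10, 10, 10, 10, 10, 10, 10, 10, 10]' --pt "0 0 0" --pt "0 0 -1" --pt "0 0 -2" --pt "0 0 -4" --pt "0 0 -6" --pt "0 0 -8" --pt "0 0 -10" --pt "0 0 -11" --pt "0 0 -11" --twist '[0, 0, 0, 0, 0, 0, 0, 0, 0]'

```text
time: 7.55
tool_pos: [0.5133, -0.1868, 0.1353]
ee_rot: [-179.9, -0.1, -77.2]
ft_force: [-0.5, 0.6, -2.4]
grip_width: 0.0315
```

```bash
python3 - <<'E'
from h import *
o=get_obs();print(o['tool_pos'],o['ft_force'],o['grip_width'])
im=capture('side')
save('d7',im[130:300,190:350],4.5)
E
```

```text
[ 0.51328611 -0.18677803  0.13527516] [-0.5085242   0.60534413 -2.43089749] 0.03151062183481059
```

View pics/d7.png

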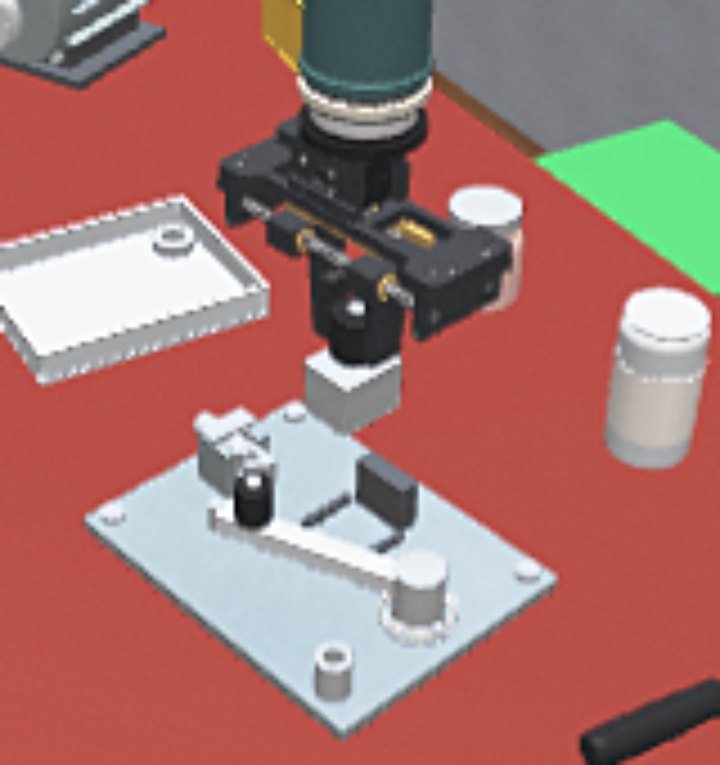

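Request:
move_arm --gripper '[10, 10, 10, 10, 10, 10, 10, 10, 10, 10, 10, 10]' --pt "-2 -0.3 0" --pt "-6 -0.9 0" --pt "-10 -1.4 0" --pt "-14 -2 0" --pt "-18 -2.5 0" --pt "-22 -3.1 0" --pt "-26 -3.6 0" --pt "-29 -4.1 0" --pt "-32 -4.5 0" --pt "-33.5 -4.7 0" --pt "-33.5 -4.7 0" --pt "-33.5 -4.7 0" --twist '[0, 2, 4, 6, 8, 10, 12.8, 12.8, 12.8, 12.8, 12.8, 12.8]'

```text
time: 9.1
tool_pos: [0.4842, 0.15, 0.134]
ee_rot: [180.0, -0.0, -90.0]
ft_force: [-0.7, -0.3, -2.4]
grip_width: 0.0314
```

```bash
python3 - <<'E'
from h import *
o=get_obs();print(o['tool_pos'],o['ee_rot'],o['grip_width'])
im=capture('side'); save('d8',im[100:260,150:310],4.5)
im=capture('scene'); save('s8',im[130:280,230:390],4)
cs=cam('scene');cd=cam('side');p=[o['tool_pos'][0],o['tool_pos'][1],.004]
print((proj(cs,p)-[230,130])*4,(proj(cd,p)-[150,100])*4.5)
E
```

```text
[0.4842018  0.14997479 0.1339642 ] [ 1.79967389e+02 -4.26859883e-02 -9.00447281e+01] 0.03137029382341086
[[367.62321085 334.2521446 ]] [[281.87487831 445.48228616]]
```

View pics/d8.png

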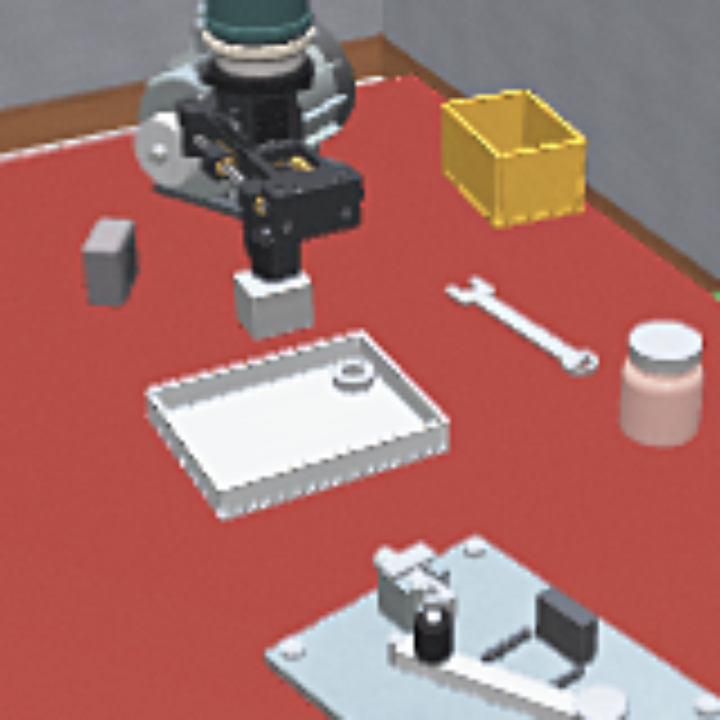

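View pics/s8.png

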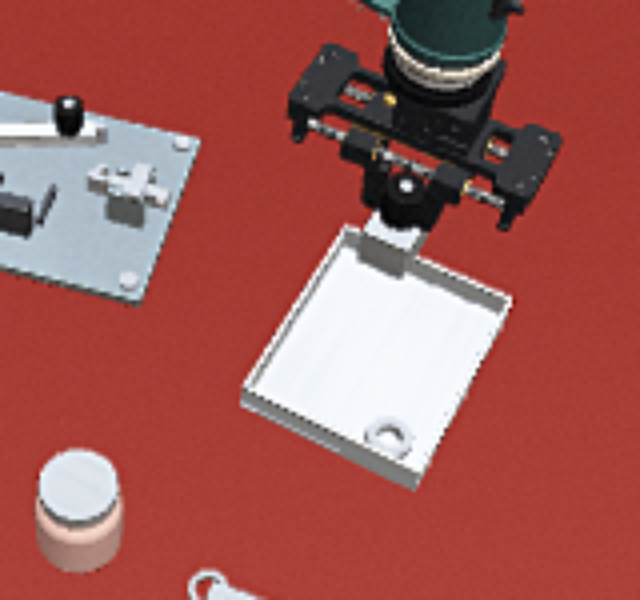

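Request:
move_arm --gripper '[10, 10, 10, 10, 10, 10, 10, 10]' --pt "0 0 2" --pt "0 0 5" --pt "0 0 8" --pt "0 0 10" --pt "0 0 11" --pt "0 0 11.4" --pt "0 0 11.6" --pt "0 0 11.6" --twist '[0, 0, 0, 0, 0, 0, 0, 0]'

```text
time: 10.2
tool_pos: [0.4851, 0.1498, 0.0188]
ee_rot: [-179.9, -0.0, -90.1]
ft_force: [0.8, -0.3, -2.1]
grip_width: 0.0313
```

Request:
move_arm --gripper '[10, 10, 10]' --pt "0 0 0.1" --pt "0 0 0.2" --pt "0 0 0.2" --twist '[0, 0, 0]'

```text
time: 10.58
tool_pos: [0.4851, 0.1499, 0.0169]
ee_rot: [-179.9, -0.0, -90.1]
ft_force: [-0.4, 0.9, -2.5]
grip_width: 0.0314
```

Request:
move_arm --gripper '[10, 10, 10]' --pt "0 0 0.1" --pt "0 0 0.2" --pt "0 0 0.2" --twist '[0, 0, 0]'

```text
time: 10.95
tool_pos: [0.4856, 0.1501, 0.0162]
ee_rot: [-179.9, 0.0, -90.1]
ft_force: [-3.7, -0.5, 7.0]
grip_width: 0.0312
```

Request:
move_arm --gripper '[30, 45, 60, 70, 70, 70, 70, 70, 70, 70]' --pt "0 0 0" --pt "0 0 0" --pt "0 0 0" --pt "0 0 0" --pt "0 0 0" --pt "0 0 -2" --pt "0 0 -5" --pt "0 0 -8" --pt "0 0 -11" --pt "0 0 -11" --twist '[0, 0, 0, 0, 0, 0, 0, 0, 0, 0]'

```text
time: 12.2
tool_pos: [0.4878, 0.1507, 0.1289]
ee_rot: [-179.6, 0.1, -90.1]
ft_force: [0.8, 0.1, 0.0]
grip_width: 0.0618
```

```bash
python3 - <<'E'
from h import *
o=get_obs();print(o['tool_pos'],o['ee_rot'],o['grip_width'],o['ft_force'])
im=capture('side'); save('d9',im[100:260,150:310],4.5)
E
```

```text
[0.48778209 0.15072857 0.12894302] [-1.79571147e+02  9.52352457e-02 -9.00950105e+01] 0.06180026771989748 [0.76917747 0.06296176 0.03816402]
```

View pics/d9.png

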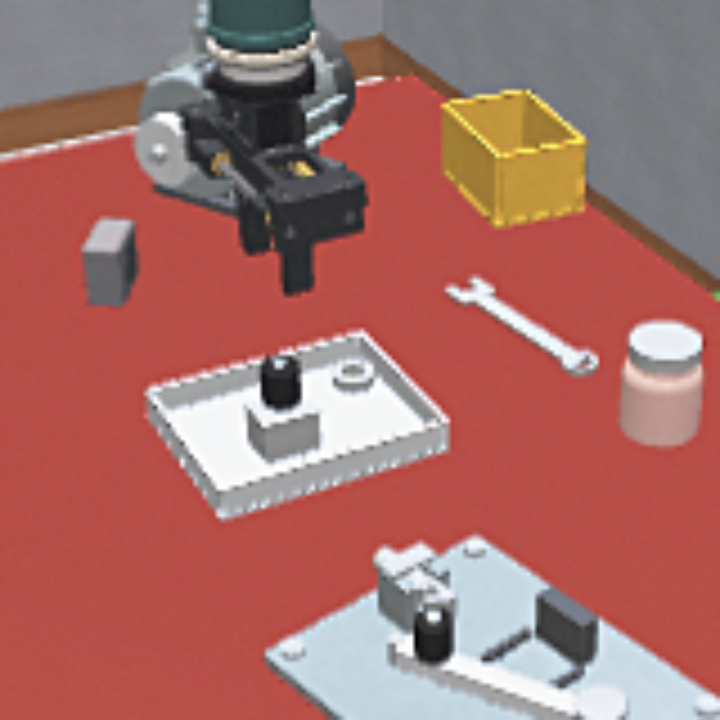

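Request:
move_arm --gripper '[70, 70, 70, 70, 70, 70, 70, 70, 70, 70, 70, 70]' --pt "2 0.3 0" --pt "5 0.6 0" --pt "8 1 0" --pt "11 1.4 0" --pt "14 1.8 0" --pt "17 2.2 0" --pt "20 2.6 0" --pt "23 3 0" --pt "26 3.4 0" --pt "29 3.8 0" --pt "31.5 4.2 0" --pt "32.6 4.2 0" --twist '[-10, -20.4, -30.8, -41.2, -51.6, -62, -72.4, -82.8, -93.2, -103.6, -114, -122.6]'

```text
time: 13.75
tool_pos: [0.442, -0.1762, 0.1243]
ee_rot: [-179.9, -0.1, 32.7]
ft_force: [0.3, 0.0, -0.4]
grip_width: 0.0616
```

Request:
move_arm --gripper '[70, 70]' --pt "0 0 0" --pt "0 0 0" --twist '[0, 0]'

```text
time: 14.0
tool_pos: [0.4409, -0.1755, 0.1228]
ee_rot: [-179.8, -0.0, 32.6]
ft_force: [0.7, 0.3, 0.6]
grip_width: 0.062
```

```bash
python3 - <<'E'
from h import *
o=get_obs();print(o['tool_pos'],o['ee_rot'],o['grip_width'],o['ft_force'])
im=capture('side'); save('d10',im[160:290,210:330],5)
im=capture('wrist'); save('w10',im)
c=cam('wrist',o)
print(proj(c,[.446,-.1755,.08])*1.5,proj(c,[.511,-.2765,.059])*1.5)
E
```

```text
[ 0.44093729 -0.17550701  0.12281954] [-1.79779193e+02 -2.52027766e-02  3.25651935e+01] 0.06197657433783227 [0.68060331 0.29638854 0.64570943]
[[392.98485282 316.93025116]] [[391.96612415 497.37888632]]
```

View pics/d10.png

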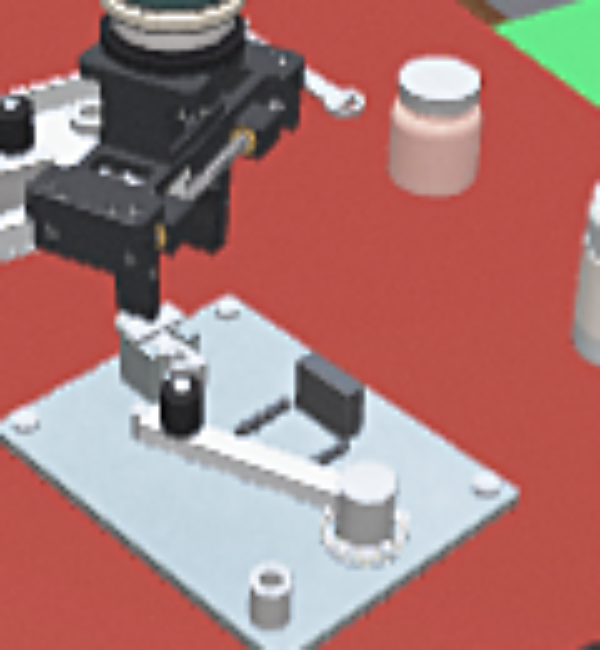

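View pics/w10.png

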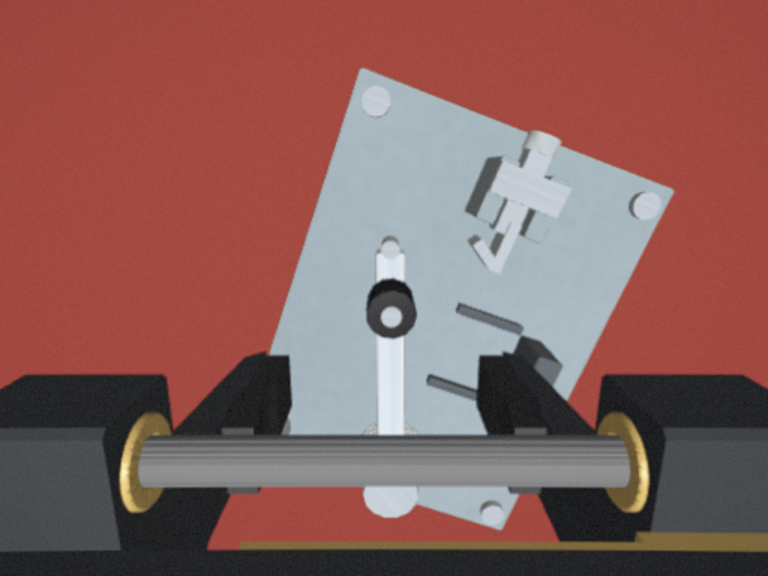

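Request:
move_arm --gripper '[60, 55, 55, 55, 55, 55, 55]' --pt "0.4 0.3 1" --pt "0.4 0.3 3" --pt "0.4 0.3 5" --pt "0.4 0.3 7" --pt "0.4 0.3 9" --pt "0.4 0.3 9.8" --pt "0.4 0.3 9.8" --twist '[0, 0, 0, 0, 0, 0, 0]'

```text
time: 14.98
tool_pos: [0.4461, -0.1751, 0.0249]
ee_rot: [-179.8, -0.0, 32.7]
ft_force: [-0.9, -0.3, -0.6]
grip_width: 0.0486
```

```bash
python3 - <<'E'
from h import *
o=get_obs();print(o['tool_pos'],o['ee_rot'],o['grip_width'],o['ft_force'])
im=capture('side'); save('d11',im[160:290,210:330],5)
E
```

```text
[ 0.44613142 -0.17510922  0.0248993 ] [-1.79781977e+02 -2.53123305e-02  3.26676563e+01] 0.048598559712137925 [-0.8906745  -0.30958859 -0.59378375]
```

View pics/d11.png

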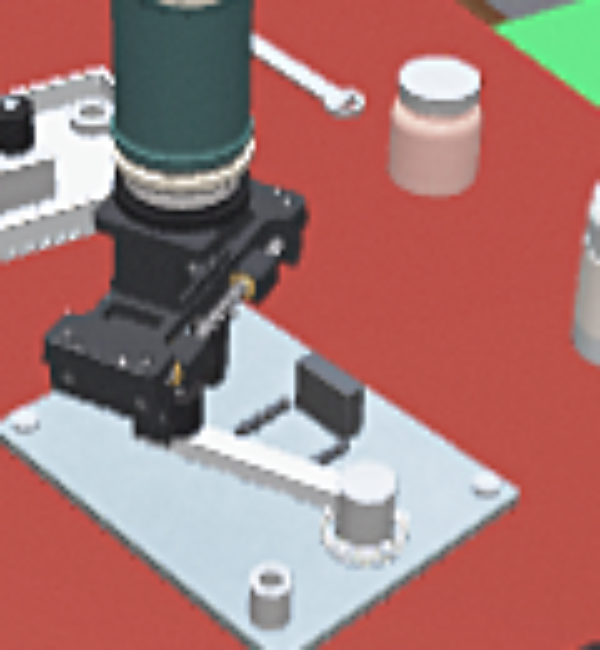

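Request:
move_arm --gripper '[40, 30, 20, 10, 10, 10]' --pt "0 0 0" --pt "0 0 0" --pt "0 0 0" --pt "0 0 0" --pt "0 0 0" --pt "0 0 0" --twist '[0, 0, 0, 0, 0, 0]'

```text
time: 15.78
tool_pos: [0.4469, -0.1759, 0.0262]
ee_rot: [-179.9, -0.1, 32.7]
ft_force: [-3.2, -1.5, 6.2]
grip_width: 0.0251
```

Request:
move_arm --gripper '[10, 10, 10, 10, 10]' --pt "0.84 0.03 0" --pt "1.67 0.12 0" --pt "2.49 0.26 0" --pt "3.31 0.46 0" --pt "3.31 0.46 0" --twist '[4, 8, 12, 16, 16]'

```text
time: 16.4
tool_pos: [0.4767, -0.1622, 0.0263]
ee_rot: [-179.9, 0.1, 16.8]
ft_force: [-4.3, -3.4, 4.3]
grip_width: 0.0251
```

Request:
move_arm --gripper '[10, 10, 10, 10, 10, 10, 10]' --pt "0.84 0.03 0" --pt "1.67 0.12 0" --pt "2.49 0.26 0" --pt "3.11 0.41 0" --pt "3.55 0.54 0" --pt "3.55 0.54 0" --pt "3.55 0.54 0" --twist '[4, 8, 12, 15, 17.2, 17.2, 17.2]'

```text
time: 17.27
tool_pos: [0.5101, -0.1575, 0.0261]
ee_rot: [-179.9, 0.3, -0.4]
ft_force: [-7.5, -2.6, 7.1]
grip_width: 0.0253
```

```bash
python3 - <<'E'
from h import *
o=get_obs();print(o['tool_pos'],o['ee_rot'],o['grip_width'],o['ft_force'])
v=np.array(o['tool_pos'][:2])-[.511,-.2765]; print('r',np.hypot(*v),'value',np.arctan2(v[0],v[1])+np.radians(12.8)+.35)
im=capture('side'); save('d12',im[160:290,210:330],5)
im=capture('wrist'); save('w12',im)
im=capture('scene'); save('s12',im[130:260,170:390],3.6)
E
```

```text
[ 0.51010226 -0.15745847  0.02614532] [-179.90753422    0.32352082   -0.36063237] 0.025252987420565233 [-7.49368016 -2.63878335  7.07452134]
r 0.11904491727533668 value 0.5658608805608134
```

View pics/d12.png

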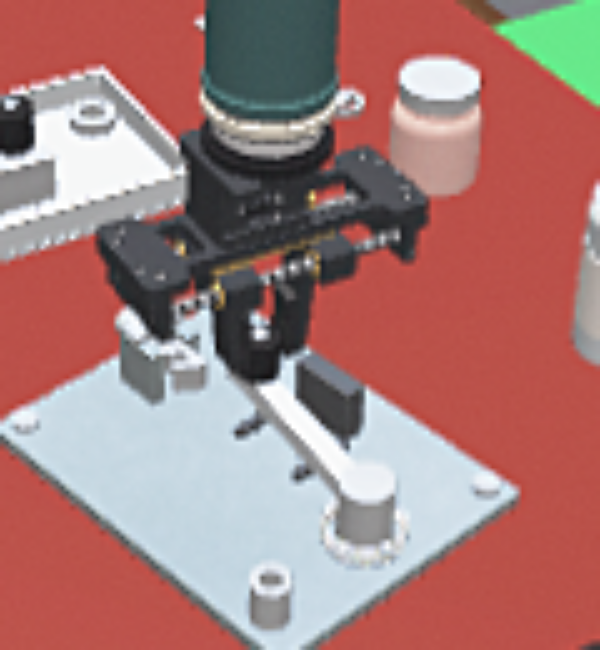

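View pics/w12.png

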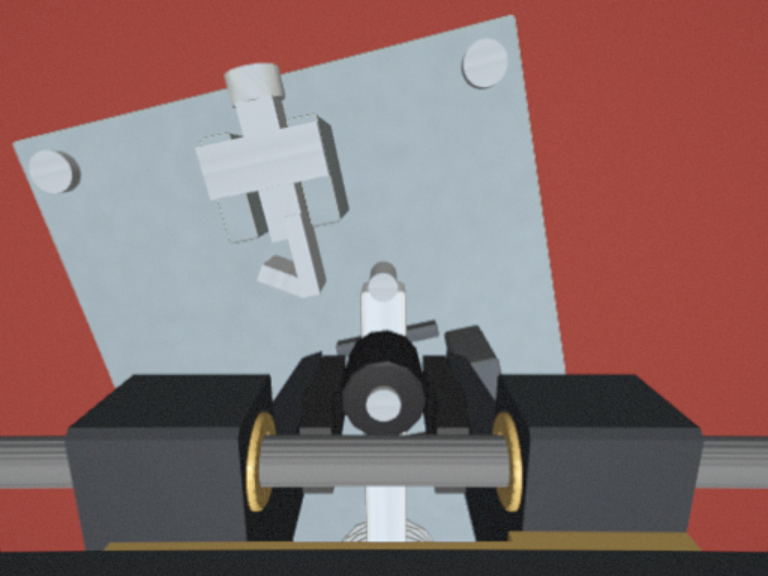

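View pics/s12.png

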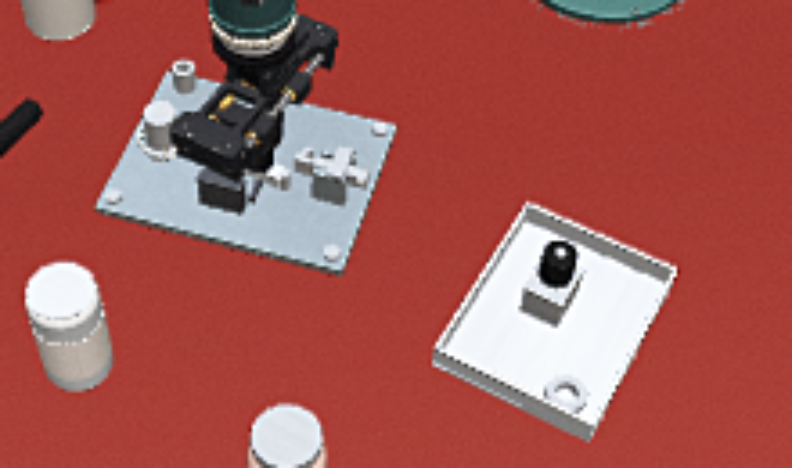

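```bash
python3 - <<'E'
from h import *
capture('side');o=get_obs();print(o['time'],o['tool_pos'],o['grip_width'],o['ft_force'],np.abs(o['joint_vel']).max())
print(job_done())
E
```

```text
17.475 [ 0.51007495 -0.15743912  0.02617252] 0.025090901745030692 [-8.03074493 -2.54437512  7.75813266] 0.12264001068531813
the job is handed in; nothing more can be done
None
```

I lifted the idler block out by its roller and stood it upright in the parts tray, clear of the collar. Then I gripped the tensioner's black roller, swung the arm past the click, and handed the job in at about 17.5 s while still holding it there.

**Last checks:**
- **Arm angle:** the gripper's position puts the arm at about 0.57 rad, between the click at 0.45 and the stop at 0.70.
- **Pawl:** in the wrist picture the tooth is past the pawl nose with a visible gap (about 10 mm by eye), and the pawl looks back at home. I judged the click from the picture and angle; I had no direct reading of the pawl.
- **Hold:** the grip was steady at 25 mm on the 26 mm roller. The force on the tool was about 8 N sideways, so the fingers were carrying the spring.
- **Block and other items:** the block was still upright in the tray in the scene view. I saw nothing else moved, but I didn't measure each item again.

**What disagreed:**
- **Fingertips:** the pictures and a test closing above the block put the real fingertips about 35 mm behind the reported tool point. I lowered the tool by that much more for each grip.
- **Tray position:** the scene and side views differed by about 2 cm on the tray's centre. I aimed between them, and later pictures showed the block well inside.
- **Upward force:** about 7 N upward stayed on the tool while holding the arm, and I did not track down its cause.

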